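# Swap the cartridge in a push-push bay

### The arm

A 6-joint arm with a two-finger parallel gripper is mounted at the origin on a cart in front of the work surface, level with it; the furniture and walls round the work are solid. World frame = base frame: x ahead of the robot, y to its left, z up, the work surface at z = 0. Lengths are in mm, angles in rad, forces in N, time in s.
With the tool pointing down it reaches from about 300 to 775 mm from the base axis. Payload 14.6 kg.
Tool frame: the origin (TCP) lies at the centre of the arm's flange, where the gripper is bolted on; the fingertips stand 199 mm ahead of it and the grasp point (between the pads) lies 180 mm ahead of it; z points along the fingers, y is the line along which they close (so a half turn about z gives the same grasp; the last joint's range is limited). The gripper opens to 94 mm and grips with 3 to 60 N. Pads are 16 mm wide; open, the fingers measure 119 mm over their backs; the gripper's body (75 mm by 177 mm) begins 78 mm behind the grasp point.
Start: joints at [1.06, 0.3, 1.521, -0, 1.321, -0.067], TCP at [236.153, 496.712, 404.646] pointing down, gripper open.
Joint ranges: [-3.03, 3.03], [-0.79, 2.21], [0.23, 2.52], [-1.04, 4.18], [0, 3.07], [-2.55, 2.55]. Speed limits (rad/s): [2.22, 2.22, 2.57, 3.14, 3.14, 3.14].

### API

Orientations are given as [roll, pitch, yaw] about the fixed x, y, z axes, in that order (R = Rz(yaw) Ry(pitch) Rx(roll)).
In Python, from cell import manip, optics, workorder gives the robot as it stands.
- The arm moves only by the tool step_arm, never from a script. Its argument "increments" is a list that holds one entry, the list of rows, each a list of 7 numbers: the turn, a rotation vector about the tool's x, y, z as a fraction of full scale, then the shift along the tool's x, y, z as a fraction of full scale, then the closure, from -1 (fully open) to 1 (shut). In form: [[[wx, wy, wz, tx, ty, tz, fingers], ...]]. A call has 1 to 5 rows; each row shifts and turns the commanded pose from where the row before left it, along the tool's axes as they then stand; what a row does not reach is not made up. Full scale, the value 1, is 40 mm for a shift and 45 degrees for a turn. A row lasts 1/10 s, in which the tool goes at most 50 mm and 8.59 degrees, less where a joint would pass 70% of its speed; a pose out of reach is approached as far as the arm can. A call with a number of a shift or a turn outside -1 to 1 is refused whole. A call with a gripper value outside its range is refused whole. The fingers move at their own pace and stop on an object; "newtons" is the grip in N (left out, the last holds). Time passes only in rows, so rows that do not move let the fingers close. It gives the time, the measured TCP pose, the force, the opening and the grip force at its end, in the units of the state.
- manip.read_state(): the state, without advancing time (a new reading comes with each control period).
- optics.camera(name): name is "scene" or "top"; returns a dict with "frame" (400x640x3 uint8, red, green, blue), "range_z" (400x640 float32, mm along the optical axis (not along the pixel's ray), 0 where there is no reading), "mtx" (3x3 intrinsics, pixels), "cam_to_world" (4x4, takes a point from camera to world coordinates). Camera axes: x right, y down, z forward; pixel columns grow to the right and rows downward; lengths in mm; the calibration is good to about 2 mm. A picture is of the moment at which its call begins.
- workorder.sign_off(): hands the job in; it is judged then, once.
The state is a dict: "clock": time; "joints": joint angles; "qd": joint speeds; "effort": joint torques, N m; "eef_pos": TCP position; "eef_rot": TCP orientation; "wrist_force": force on the tool from outside, world axes, zero at the start; "moment": the same for the moment, N m; "finger_gap": finger opening in mm; "finger_force": force on a finger pad.
Only numpy, scipy, OpenCV 4.12 (cv2) and the standard library are available. Lean on these libraries where they do the work, as an engineer would, in place of code of your own. Each camera call takes 0.05 s, during which the arm holds its last target. There are 200 camera calls.

### The job

The cartridge reader still holds the used, red-capped cartridge: press it in and let go so that the push-push catch releases and lifts it all the way, then take it out and leave it in the wooden tray. Load the green-capped cartridge from the stand into the same slot, foot first, and press it gently down to the stop, so that it stays held by the catch when you let go. Never force the slot, leave the blue-capped cartridge in the stand and do not disturb the two loose bottles.

Things in the scene. Friction and masses are not known exactly. Their poses are not given: they have to be found in the camera images.
- reader: White wedge-shaped bench instrument with blue cheeks, 134 (x) x 122 (y) x 110 mm, fixed. Origin: centre of its underside; x towards its taller back, z up. Its flat, clear deck slopes 20 deg, from 62 mm high in front to 108 mm at the back, with one slot in it, square to the deck: a cartridge goes in downwards and towards the back.
- bay_mouth (a point): Centre of the slot's mouth, level with the deck, 86 mm above the reader's origin; axes of the reader (z vertical). In them the way out of the slot is (-sin 20deg, 0, cos 20deg) and up the deck is (cos 20deg, 0, sin 20deg). The slot is 21 mm (along the slope) x 47 mm (along y), with a 4 mm chamfer.
- carriage (a joint): Sprung carriage in the slot on which the cartridge stands; metres along the slot, growing outwards. 0.0277: out (ejected), cartridge's top 45 mm above the deck. 0 to 0.006: held in by the catch, top 18 to 24 mm above the deck; the exact depth differs from reader to reader. The rubber stop begins about 9 mm below the held position and yields 3 mm.
- carriage_seat (a point): Centre of the carriage's upper face; z points out along the slot. Pressed to the stop and let go, the carriage latches if it was out, or runs all the way out in about 0.5 s if it was held. Stopping 3 mm short of the stop does neither. Moving takes 4 to 9 N, the stop climbs to 24 N: press to about 18 N. While held in, claws grip the cartridge's notches; only fully out is it free.
- used: Used cartridge: grey slab with a red ridged cap, 18 (x) x 44 (y) x 70 mm (z), about 70 g. Origin: centre of its foot, z towards the cap, whose flat top is at z = 70 mm (cap from 48 mm up). Notches 7 mm deep in both narrow sides at z = 18 to 28 mm. It starts held in the slot, leaning with it. It fits either way round.
- used_mid (a point): Middle of the used cartridge, 35 mm above its foot; axes as the cartridge's.
- fresh: Fresh cartridge: the same shape and size with a green cap; origin at the centre of its foot, z towards the cap. It starts upright in one of the two pockets of the stand.
- cleaning: Cleaning cartridge: the same shape and size with a blue cap, upright in the other pocket; it stays there.
- stand: White stand, 52 (x) x 150 (y) x 30 mm, fixed; origin: centre of its underside, z up. Two pockets at y = +36 and -36 mm, 22 mm deep, 1.5 mm play all round; cartridges stand in them with their 18 mm thickness along the stand's x, foot at z = 8 mm, top at z = 78 mm.
- tray: Shallow open wooden tray, 196 (x) x 119 (y) x 34 mm, fixed; origin: centre of its underside. Floor at z = 4 mm, walls 8 mm thick. Low dividers (up to 27 mm) along x at y = 16 to 22 mm and along y at x = 0 make two large cells, about 88 x 67 mm, centred at (-46, -17) and (46, -17) mm, and one narrow one.
- buffer_bottle: Loose white plastic bottle with a blue cap, 53 mm wide, 122 mm tall; origin at the centre of its foot; bystander.
- stain_bottle: Loose brown bottle with a red screw cap, 55 mm wide, 115 mm tall; origin at the centre of its foot; bystander.

How it is judged:
By the outcome, as a careful person would: the job done as asked, in the order asked, and still so for the second after the job is handed in, with the robot touching nothing.
It also fails if it takes over 72 s, if anything falls off the work surface, if the arm or the gripper's body presses on something with over 40 N, if the wrist force passes 120 N, or if a joint passes its speed limit or range.

## Working session

There is one attempt and no reset: what is moved stays moved. The work goes in short steps, Python scripts to look and compute and a tool call to move; the robot and the scene stay as the last step left them, time stands still between calls to the robot, and variables do not carry over. Pictures are saved under pics/ and viewed, at most 10 in all, crops included, and the job is handed in when it is done.

Besides the shell and the picture viewer there is one more tool, called after "Request:" as name(argument=value, ...) on one line, values as JSON. step_arm: Moves the arm, as the interface text tells. Its arguments: {"type":"object","properties":{"increments":{"type":"array","items":{"type":"array","items":{"type":"array","items":{"type":"number"}}}},"newtons":{"type":"number"}},"required":["increments"]}

```bash
ls; mkdir -p pics; python3 - <<'E'
from cell import manip, optics
import cv2,numpy as np
print(manip.read_state())
for n in("scene","top"):
    c=optics.camera(n); np.savez(f"pics/{n}0.npz",**c)
    cv2.imwrite(f"pics/{n}0.png",c["frame"][:,:,::-1]); print(n,c["mtx"].round(1).tolist(),c["cam_to_world"].round(3).tolist())
E
```

```text
pics
{'clock': 0.0, 'joints': array([ 1.06036798e+00,  3.00505076e-01,  1.52157207e+00,  1.01451847e-05,
        1.32065213e+00, -6.66093483e-02]), 'qd': array([ 4.35506852e-04, -8.89569971e-04,  9.27371145e-04,  2.00607304e-03,
       -1.50535261e-05, -5.89440054e-04]), 'effort': array([-2.88291718e-03, -5.31793964e+01, -3.52755189e+01,  7.08155846e-02,
        2.42373697e-02, -9.37335653e-05]), 'eef_pos': array([236.1617304 , 496.69355066, 404.07136279]), 'eef_rot': array([-3.14045921e+00, -8.54583313e-05,  2.69777109e+00]), 'wrist_force': array([-0.3092857 , -0.35837988,  0.57020723]), 'moment': array([-0.01258477,  0.00354876,  0.07430694]), 'finger_force': 0.0, 'finger_gap': 93.65502708893673}
scene [[434.6, 0.0, 316.8], [0.0, 434.6, 201.3], [0.0, 0.0, 1.0]] [[-0.512, -0.532, 0.674, -458.099], [-0.859, 0.321, -0.399, 598.318], [-0.004, -0.783, -0.622, 945.279], [0.0, 0.0, 0.0, 1.0]]
top [[471.4, 0.0, 324.5], [0.0, 471.4, 198.7], [0.0, 0.0, 1.0]] [[0.025, -0.987, 0.158, 219.481], [-1.0, -0.026, -0.005, 45.816], [0.009, -0.157, -0.987, 1608.924], [0.0, 0.0, 0.0, 1.0]]
```

View pics/scene0.png

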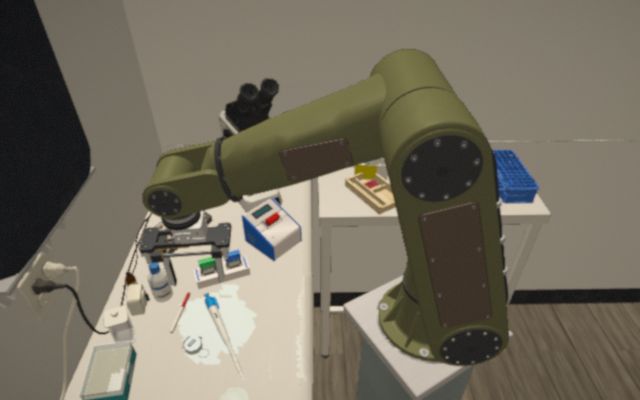

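View pics/top0.png

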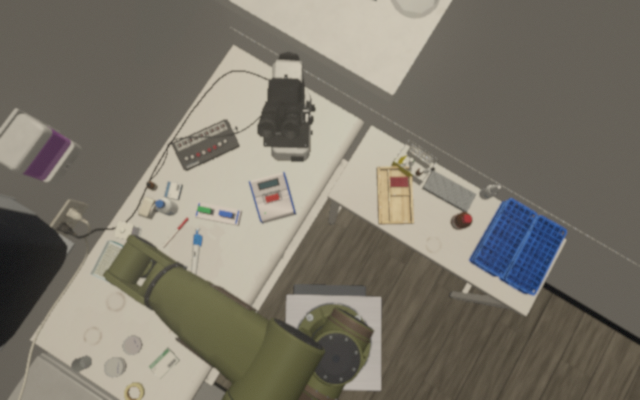

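```bash
python3 - <<'E'
import cv2,numpy as np
t=cv2.imread("pics/top0.png");s=cv2.imread("pics/scene0.png")
a=cv2.resize(t[145:245,140:420],(800,286),interpolation=cv2.INTER_CUBIC)
b=cv2.resize(s[160:300,130:420],(640,309),interpolation=cv2.INTER_CUBIC)
im=np.zeros((597,800,3),np.uint8);im[:286]=a;im[288:597,:640]=b
cv2.imwrite("pics/c1.png",im)
E
```

```text
(no output)
```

View pics/c1.png

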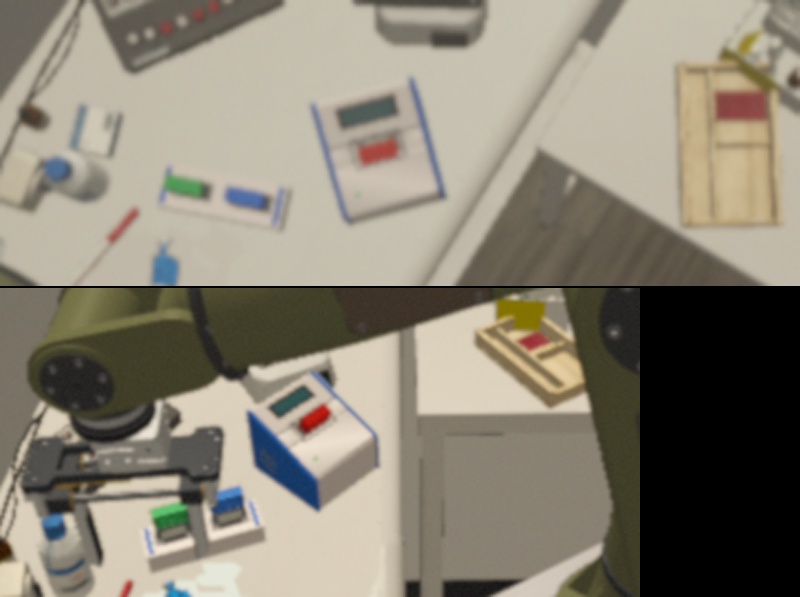

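```bash
cat > h.py <<'E'
import numpy as np,cv2
def pts(c):
    z=c["range_z"].astype(float);K=c["mtx"];v,u=np.mgrid[:400,:640]
    p=np.stack([(u-K[0,2])/K[0,0]*z,(v-K[1,2])/K[1,1]*z,z],-1)
    return p@c["cam_to_world"][:3,:3].T+c["cam_to_world"][:3,3]
def ray(c,u,v,h):
    K=c["mtx"];d=c["cam_to_world"][:3,:3]@[(u-K[0,2])/K[0,0],(v-K[1,2])/K[1,1],1];o=c["cam_to_world"][:3,3]
    return o+d*(h-o[2])/d[2]
def masks(c):
    h=cv2.cvtColor(c["frame"],cv2.COLOR_RGB2HSV);H,S,V=h[...,0].astype(int),h[...,1],h[...,2]
    return dict(red=((H<8)|(H>172))&(S>140)&(V>80),green=(H>45)&(H<80)&(S>100)&(V>60),blue=(H>100)&(H<125)&(S>110)&(V>60),
      wood=(H>10)&(H<25)&(S>60)&(V>90))
E
python3 - <<'E'
from h import *
for n in("top","scene"):
    c=dict(np.load(f"pics/{n}0.npz"));P=pts(c)
    for k,m in masks(c).items():
        nn,L,st,ce=cv2.connectedComponentsWithStats(m.astype(np.uint8))
        for i in range(1,nn):
            if st[i,4]<25 or not(100<ce[i][0]<500 and 130<ce[i][1]<320):continue
            q=P[(L==i)&(c["range_z"]>0)]
            if len(q)<5: print(n,k,ce[i].round(1),'nodepth');continue
            r=cv2.minAreaRect(np.argwhere(L==i)[:,::-1].astype(np.float32))
            print(n,k,ce[i].round(1),st[i,4],"med",np.median(q,0).round(0),"z5-95",np.percentile(q[:,2],[5,50,95]).round(0),"rect",[np.round(x,1).tolist() for x in r])
c=dict(np.load("pics/top0.npz"));P=pts(c)
for u,v in[(250,300),(300,130),(395,215),(388,213),(402,213),(399,182),(399,190),(385,200),(350,180),(270,205),(266,212),(218,212)]: print(u,v,P[v,u].round(1))
E
```

```text
top red [271.9 197.5] 47 med [458. 207. 106.] z5-95 [101. 106. 113.] rect [[271.8, 197.6], [3.9, 11.4], 76.0]
top red [466.6 218.2] 56 med [ 407. -417.  119.] z5-95 [105. 119. 125.] rect [[466.5, 218.0], [8.0, 7.0], 90.0]
top green [203.7 209.5] 34 med [417. 433.  77.] z5-95 [73. 77. 82.] rect [[203.9, 209.6], [10.6, 3.0], 12.5]
top blue [225.5 213.8] 37 med [405. 362.  77.] z5-95 [71. 77. 86.] rect [[225.4, 213.8], [11.3, 3.1], 9.5]
top blue [197.3 239.2] 54 med [324. 461.  22.] z5-95 [13. 22. 26.] rect [[197.0, 239.0], [8.0, 6.0], 90.0]
top wood [394.1 196.2] 1807 med [ 484. -199.   12.] z5-95 [ 4. 12. 43.] rect [[394.8, 192.7], [61.4, 35.2], 88.7]
top wood [458.4 215.8] 27 med [ 423. -399.   82.] z5-95 [50. 82. 91.] rect [[459.0, 216.3], [6.0, 16.3], 47.5]
top wood [383.3 241. ] 40 med [ 397. -281. -855.] z5-95 [-867. -855. -843.] rect [[382.9, 241.7], [5.7, 12.8], 40.6]
top wood [372.8 241.6] 34 med [ 395. -227. -855.] z5-95 [-864. -855. -846.] rect [[372.5, 242.0], [6.3, 10.3], 26.6]
top wood [382.5 255. ] 133 med [ 326. -269. -855.] z5-95 [-868. -855. -843.] rect [[384.1, 253.9
[... 1880 characters left out ...]
lue [154.1 267.2] 81 med [419. 567. 119.] z5-95 [105. 119. 308.] rect [[154.0, 267.0], [10.0, 8.0], 90.0]
scene wood [372.4 191. ] 1227 med [ 489. -179.   24.] z5-95 [ 8. 24. 42.] rect [[374.5, 187.1], [58.5, 35.4], 40.2]
scene wood [130.2 280.7] 36 med [496. 632.  29.] z5-95 [23. 29. 48.] rect [[129.9, 279.7], [9.5, 10.8], 71.6]
250 300 [127.5 277.6  -2.4]
300 130 [577.7 106.1 457.5]
395 215 [ 424.3 -204.7   13.3]
388 213 [ 431.  -181.3    9.5]
402 213 [ 432.3 -229.3    9.3]
399 182 [ 540.3 -219.1    8.7]
399 190 [ 512.1 -219.     9.1]
385 200 [ 476.6 -171.5    4.6]
350 180 [ 5.447e+02 -4.990e+01 -4.000e-01]
270 205 [439.2 216.4  72.1]
266 212 [416.  228.9  68.8]
218 212 [417.5 396.3  24.2]
```

```bash
cat >> h.py <<'E'
def rayod(c,u,v):
    K=c["mtx"];d=c["cam_to_world"][:3,:3]@[(u-K[0,2])/K[0,0],(v-K[1,2])/K[1,1],1];return c["cam_to_world"][:3,3],d/np.linalg.norm(d)
def tri(R):
    A=sum(np.eye(3)-np.outer(d,d) for o,d in R);b=sum((np.eye(3)-np.outer(d,d))@o for o,d in R);return np.linalg.solve(A,b)
E
python3 - <<'E'
from h import *
t=dict(np.load("pics/top0.npz"));s=dict(np.load("pics/scene0.npz"));P=pts(t)
# deck plane
poly=np.array([[312,105],[412,80],[445,195],[347,220]])/2.857+[140,145]
c0=poly.mean(0);m=np.zeros((400,640),np.uint8);cv2.fillPoly(m,[((poly-c0)*.8+c0).round().astype(int)],1)
hsv=cv2.cvtColor(t["frame"],cv2.COLOR_RGB2HSV)
m=(m>0)&(hsv[...,1]<60)&(hsv[...,2]>120)&(t["range_z"]>0)
q=P[m]
for _ in range(4):
    A=np.c_[q[:,:2],np.ones(len(q))];k=np.linalg.lstsq(A,q[:,2],rcond=None)[0];r=q[:,2]-A@k;q=q[abs(r)<2.5*r.std()]
print("deck",k.round(3),len(q),r.std().round(2),"slope",np.degrees(np.arctan(np.hypot(k[0],k[1]))).round(1),"yaw",np.degrees(np.arctan2(k[1],k[0])).round(1))
def deck(u,v):
    o,d=rayod(t,u,v);return o+d*(k[0]*o[0]+k[1]*o[1]+k[2]-o[2])/(d[2]-k[0]*d[0]-k[1]*d[1])
H=hsv[...,0].astype(int)
b=(H>98)&(H<130)&(hsv[...,1]>70)
v,u=np.nonzero(b);cen=deck(272,197.5)
for side in(0,1):
    e0,e1=(poly[3],poly[0]) if side==0 else (poly[2],poly[1])
    dd=(e1-e0)/np.linalg.norm(e1-e0);rel=np.c_[u,v]-e0
    w=(abs(rel[:,0]*dd[1]-rel[:,1]*dd[0])<3.5)&(rel@dd>2)&(rel@dd<38)
    W=np.array([deck(a,bb) for a,bb in zip(u[w],v[w])])
    l=cv2.fitLine(W[:,:2].astype(np.float32),cv2.DIST_HUBER,0,.01,.01).ravel();print("cheek",w.sum(),np.degrees(np.arctan2(l[1],l[0])).round(1)%180,"at",l[2:].round(1),"perp dist to cap",((cen[:2]-l[2:])@[-l[1],l[0]]).round(1))
def cap(c,name,near):
    h=cv2.cvtColor(c["frame"],cv2.COLOR_RGB2HSV);H,S,V=h[...,0].astype(int),h[...,1],h[...,2]
    hm={'red':(H<8)|(H>172),'green':(H>45)&(H<85),'blue':(H>100)&(H<125)}[name]
    m=(hm&(S>100)&(V>50)).astype(np.uint8);n,L,st,ce=cv2.connectedComponentsWithStats(m);i=L[near[1],near[0]]
    return ce[i],st[i,4]
for name,a,b,h in(("red",(272,197),(272,219),None),("green",(204,209),(207,263),67),("blue",(225,214),(233,256),67)):
    ct,n1=cap(t,name,a);cs,n2=cap(s,name,b)
    x=tri([rayod(t,*ct),rayod(s,*cs)]);print(name,ct.round(1),n1,cs.round(1),n2,"tri",x.round(1),"planes",h and (ray(t,*ct,h).round(1),ray(s,*cs,h).round(1)), "above deck",((x[2]-k[:2]@x[:2]-k[2])*.94).round(1))
# tray rect, obstacles
mk=masks(t)["wood"].astype(np.uint8);n,L,st,ce=cv2.connectedComponentsWithStats(mk);i=L[205,385]
r=cv2.minAreaRect(np.argwhere((L==i)&(P[...,2]<60))[:,::-1].astype(np.float32));
print("tray",[ray(t,*p,34).round(0).tolist() for p in cv2.boxPoints(r)])
o=P[(P[...,2]>115)&(P[...,0]>400)&(P[...,0]<700)&(P[...,1]>-330)&(P[...,1]<560)&(t["range_z"]>0)]
for x0 in range(400,700,30):
    w=o[(o[:,0]>=x0)&(o[:,0]<x0+30)]
    if len(w):print(x0,len(w),np.percentile(w[:,1],[1,99]).round(),np.percentile(w[:,2],[50,99]).round())
E
```

```text
deck [  0.341   0.107 -96.467] 746 3.5 slope 19.7 yaw 17.5Traceback (most recent call last):
  File "<stdin>", line 22, in <module>
IndexError: too many indices for array: array is 1-dimensional, but 2 were indexed
```

```bash
cat > m.py <<'E'
from h import *
t=dict(np.load("pics/top0.npz"));s=dict(np.load("pics/scene0.npz"));P=pts(t)
k=np.array([.341,.107,-96.467])
def deck(u,v,off=0):
    o,d=rayod(t,u,v);return o+d*(k[0]*o[0]+k[1]*o[1]+k[2]-o[2]+off)/(d[2]-k[0]*d[0]-k[1]*d[1])
poly=np.array([[312,105],[412,80],[445,195],[347,220]])/2.857+[140,145]
f=t["frame"].astype(int);bl=np.clip(f[...,2]-f[...,0],0,None)
print("poly",poly.round(0).tolist(),"max blue rows",[bl[r,245:305].argsort()[-3:]+245 for r in (190,200,210)],[np.sort(bl[r,245:305])[-3:] for r in (190,200,210)])
cen=deck(272,197.5)
for e0,e1 in((poly[3],poly[0]),(poly[2],poly[1])):
    W=[]
    for a in np.linspace(.12,.9,25):
        p=e0+a*(e1-e0);v=int(round(p[1]));us=np.arange(int(p[0])-4,int(p[0])+6);w=np.clip(bl[v,us]-8,0,None).astype(float)
        if w.sum()>15:W.append(deck((w*us).sum()/w.sum(),v))
    W=np.array(W);l=cv2.fitLine(W[:,:2].astype(np.float32),cv2.DIST_HUBER,0,.01,.01).ravel();print("cheek",len(W),np.degrees(np.arctan2(l[1],l[0])).round(1),"at",l[2:].round(1),"perp to cap",((cen[:2]-l[2:])@[-l[1],l[0]]).round(1))
def cap(c,name,near):
    h=cv2.cvtColor(c["frame"],cv2.COLOR_RGB2HSV);H,S,V=h[...,0].astype(int),h[...,1],h[...,2]
    hm={'red':(H<8)|(H>172),'green':(H>45)&(H<85),'blue':(H>100)&(H<125)}[name]
    m=(hm&(S>100)&(V>50)).astype(np.uint8);n,L,st,ce=cv2.connectedComponentsWithStats(m);i=L[near[1],near[0]]
    return ce[i],st[i,4]
for name,a,b,h in(("red",(272,197),(272,219),None),("green",(204,209),(207,263),67),("blue",(225,214),(233,256),67)):
    ct,n1=cap(t,name,a);cs,n2=cap(s,name,b)
    x=tri([rayod(t,*ct),rayod(s,*cs)]);print(name,ct.round(1),n1,cs.round(1),n2,"tri",x.round(1),"planes",h and (ray(t,*ct,h).round(1),ray(s,*cs,h).round(1)), "above deck",((x[2]-k[:2]@x[:2]-k[2])*.94).round(1),"top ray 10 above deck",deck(*ct,10.6).round(1))
mk=masks(t)["wood"].astype(np.uint8);n,L,st,ce=cv2.connectedComponentsWithStats(mk);i=L[205,385]
r=cv2.minAreaRect(np.argwhere((L==i)&(P[...,2]<38))[:,::-1].astype(np.float32));
print("tray",[ray(t,*p,34).round(0).tolist() for p in cv2.boxPoints(r)])
o=P[(P[...,2]>115)&(P[...,0]>400)&(P[...,0]<700)&(P[...,1]>-330)&(P[...,1]<560)&(t["range_z"]>0)]
for x0 in range(400,700,30):
    w=o[(o[:,0]>=x0)&(o[:,0]<x0+30)]
    if len(w):print(x0,len(w),np.percentile(w[:,1],[1,99]).round(),np.percentile(w[:,2],[50,99]).round())
E
python3 m.py
```

```text
poly [[249.0, 182.0], [284.0, 173.0], [296.0, 213.0], [261.0, 222.0]] max blue rows [array([252, 289, 288]), array([255, 254, 291]), array([258, 257, 294])] [array([22, 23, 30]), array([16, 25, 35]), array([14, 27, 30])]
cheek 25 16.8 at [451.6 266.1] perp to cap -57.2
cheek 25 16.9 at [480.4 154.5] perp to cap 58.0
red [271.9 197.5] 77 [272.2 218.7] 107 tri [461.2 209.3  94.5] planes None above deck 10.6 top ray 10 above deck [460.9 208.8  93.7]
green [203.7 209.5] 34 [206.8 262.6] 124 tri [419.2 434.5  65.3] planes (array([419.1, 434.4,  67. ]), array([417.3, 434.6,  67. ])) above deck -26.0 top ray 10 above deck [414.7 425.8 101.1]
blue [225.5 213.8] 41 [233.  255.8] 101 tri [407.  362.1  64.5] planes (array([406.8, 361.8,  67. ]), array([404.3, 362.5,  67. ])) above deck -15.6 top ray 10 above deck [404.  357.1  90.1]
tray [[598.0, -138.0, 34.0], [605.0, -258.0, 34.0], [396.0, -262.0, 34.0], [390.0, -144.0, 34.0]]
400 14 [550. 560.] [121. 126.]
430 7 [550. 558.] [123. 126.]
460 203 [-59. -32.] [954. 962.]
490 1170 [-73.  18.] [959. 962.]
520 2049 [-89.  69.] [960. 962.]
550 3133 [-104.  205.] [960. 962.]
580 4530 [-120.  205.] [ 960. 1003.]
610 2387 [-138.  228.] [959. 977.]
640 5657 [-329.  370.] [677. 935.]
670 4715 [-281.  199.] [641. 885.]
```

```bash
cat > p.py <<'E'
import numpy as np,sys
from scipy.spatial.transform import Rotation as Ro, Slerp
from cell import manip
C=np.array([461.2,209.3,94.5]);yaw=np.radians(17)
Rr=Ro.from_euler("z",yaw).as_matrix();n=Rr@[-np.sin(np.radians(20)),0,np.cos(np.radians(20))];u=Rr@[np.cos(np.radians(20)),0,np.sin(np.radians(20))]
def RR(y,z): return Ro.from_matrix(np.c_[np.cross(y,z),y,z])
RS=RR(u,-n)                                  # reader
def down(deg): a=np.radians(deg);return RR(np.array([np.cos(a),np.sin(a),0]),np.array([0,0,-1.]))
def cur(): s=manip.read_state();return np.array(s["eef_pos"]),Ro.from_euler("xyz",s["eef_rot"])
def rows(p,R,N,p0=None,R0=None,pr=True):
    if p0 is None:p0,R0=cur()
    sl=Slerp([0,1],Ro.concatenate([R0,R]));a,A=p0,R0;out=[]
    for i in range(1,N+1):
        b=p0+(p-p0)*i/N;B=sl(i/N)
        w=(A.inv()*B).as_rotvec()/np.radians(45);t=A.inv().apply(b-a)/40
        r=np.r_[w,t].round(3);out.append(r);a=a+A.apply(r[3:]*40);A=A*Ro.from_rotvec(r[:3]*np.radians(45))
    print("rows",N,"turn/row deg",(np.linalg.norm((R0.inv()*R).as_rotvec(degrees=True))/N).round(1),"mm/row",(np.linalg.norm(p-p0)/N).round(1))
    for r in out:print(r.tolist())
def st():
    s=manip.read_state();p,R=cur();print("t",round(s["clock"],2),"p",p.round(1),"h,along u,lateral (TCP rel C)",((p-C)@n).round(1),((p-C)@u).round(1),((p-C)@np.cross(n,u)).round(1),"axes err deg",np.degrees((RS.inv()*R).as_rotvec()).round(1),"F",np.round(s["wrist_force"],1),"F.n",(np.array(s["wrist_force"])@n).round(1),"gap",round(s["finger_gap"],1),round(s["finger_force"],1),"j",np.round(s["joints"],2))
E
python3 -c "
from p import *
rows(C+n*260,RS,10)"
```

```text
rows 10 turn/row deg 5.1 mm/row 34.9
[-0.042, -0.018, 0.105, -0.653, -0.557, 0.164]
[-0.042, -0.019, 0.104, -0.694, -0.507, 0.156]
[-0.042, -0.018, 0.105, -0.731, -0.454, 0.15]
[-0.042, -0.019, 0.104, -0.764, -0.397, 0.147]
[-0.042, -0.018, 0.105, -0.792, -0.338, 0.147]
[-0.042, -0.018, 0.105, -0.815, -0.276, 0.148]
[-0.042, -0.019, 0.104, -0.833, -0.214, 0.151]
[-0.042, -0.018, 0.105, -0.846, -0.15, 0.158]
[-0.042, -0.019, 0.105, -0.854, -0.085, 0.166]
[-0.042, -0.018, 0.104, -0.855, -0.021, 0.177]
```

Request:
step_arm(increments=[[[-0.042, -0.018, 0.105, -0.653, -0.557, 0.164, 1], [-0.042, -0.019, 0.104, -0.694, -0.507, 0.156, 1], [-0.042, -0.018, 0.105, -0.731, -0.454, 0.15, 1], [-0.042, -0.019, 0.104, -0.764, -0.397, 0.147, 1], [-0.042, -0.018, 0.105, -0.792, -0.338, 0.147, 1]]], newtons=20)

```text
clock: 0.6
eef_pos: [306.4, 338.7, 371.4]
eef_rot: [2.965, 0.037, 2.28]
wrist_force: [0.7, 0.0, 1.2]
finger_gap: 57.4
finger_force: 0.0
```

Request:
step_arm(increments=[[[-0.042, -0.018, 0.105, -0.815, -0.276, 0.148, 1], [-0.042, -0.019, 0.104, -0.833, -0.214, 0.151, 1], [-0.042, -0.018, 0.105, -0.846, -0.15, 0.158, 1], [-0.042, -0.019, 0.105, -0.854, -0.085, 0.166, 1], [-0.042, -0.018, 0.104, -0.855, -0.021, 0.177, 1]]])

```text
clock: 1.1
eef_pos: [376.4, 182.0, 338.8]
eef_rot: [2.79, -0.001, 1.864]
wrist_force: [0.7, -0.4, -0.3]
finger_gap: 17.5
finger_force: 0.0
```

```bash
python3 -c "
from p import *
st();rows(C+n*222,RS,3)"
```

```text
t 1.1 p [376.4 182.  338.8] h,along u,lateral (TCP rel C) 260.1 -0.1 -1.3 axes err deg [-0.1 -0.   0.2] F [ 0.7 -0.4 -0.3] F.n -0.5 gap 17.5 0.0 j [ 0.37  0.03  2.01 -0.04  0.75  0.1 ]
rows 3 turn/row deg 0.1 mm/row 12.7
[0.001, 0.0, -0.001, 0.011, 0.0, 0.317]
[0.001, 0.0, -0.002, 0.011, 0.001, 0.317]
[0.001, 0.0, -0.001, 0.011, 0.0, 0.317]
```

Request:
step_arm(increments=[[[0, 0, 0, 0.03, 0, 0.32, 1], [0, 0, 0, 0, 0, 0.32, 1], [0, 0, 0, 0, 0, 0.32, 1], [0, 0, 0, 0, 0, 0.2, 1], [0, 0, 0, 0, 0, 0, 1]]])

```text
clock: 1.6
eef_pos: [391.1, 189.4, 294.6]
eef_rot: [2.793, -0.001, 1.868]
wrist_force: [-0.6, 0.5, 0.1]
finger_gap: 0.4
finger_force: 0.0
```

```bash
python3 -c "
from p import *
st()"
```

```text
t 1.6 p [391.1 189.4 294.6] h,along u,lateral (TCP rel C) 213.0 -0.0 1.4 axes err deg [ 0.  0. -0.] F [-0.6  0.5  0.1] F.n 0.3 gap 0.4 0.0 j [ 0.37  0.14  2.02 -0.04  0.64  0.1 ]
```

Request:
step_arm(increments=[[[0, 0, 0, -0.03, 0, 0.1, 1], [0, 0, 0, 0, 0, 0.08, 1], [0, 0, 0, 0, 0, 0, 1]]])

```text
clock: 1.9
eef_pos: [393.9, 189.0, 289.3]
eef_rot: [2.79, -0.001, 1.868]
wrist_force: [-2.4, -0.6, 6.4]
finger_gap: 0.4
finger_force: 3.1
```

Request:
step_arm(increments=[[[0, 0, 0, 0, 0, 0.05, 1], [0, 0, 0, 0, 0, 0.05, 1], [0, 0, 0, 0, 0, 0, 1]]])

```text
clock: 2.2
eef_pos: [395.2, 189.4, 285.8]
eef_rot: [2.79, -0.001, 1.868]
wrist_force: [-2.9, -0.1, 7.0]
finger_gap: 0.3
finger_force: 3.4
```

```bash
python3 -c "
from p import *
st()"
```

```text
t 2.2 p [395.2 189.4 285.8] h,along u,lateral (TCP rel C) 203.3 0.7 0.2 axes err deg [-0.2  0.1 -0. ] F [-2.9 -0.1  7. ] F.n 7.5 gap 0.3 3.4 j [ 0.37  0.16  2.02 -0.04  0.62  0.1 ]
```

Request:
step_arm(increments=[[[0, 0, 0, 0, 0, 0.06, 1], [0, 0, 0, 0, 0, 0.03, 1], [0, 0, 0, 0, 0, 0, 1]]])

```text
clock: 2.5
eef_pos: [396.5, 189.8, 282.9]
eef_rot: [2.789, -0.001, 1.868]
wrist_force: [-5.1, -0.4, 12.2]
finger_gap: 0.8
finger_force: 7.0
```

Request:
step_arm(increments=[[[0, 0, 0, 0, 0, 0.025, 1], [0, 0, 0, 0, 0, 0, 1]]])

```text
clock: 2.7
eef_pos: [396.8, 190.0, 282.2]
eef_rot: [2.788, -0.001, 1.868]
wrist_force: [-6.5, -1.1, 15.1]
finger_gap: 0.6
finger_force: 8.4
```

```bash
python3 -c "
from p import *
st()"
```

```text
t 2.7 p [396.8 190.  282.2] h,along u,lateral (TCP rel C) 199.4 1.0 0.3 axes err deg [-0.2  0.1 -0. ] F [-6.5 -1.1 15.1] F.n 16.4 gap 0.6 8.4 j [ 0.37  0.17  2.01 -0.04  0.61  0.1 ]
```

Request:
step_arm(increments=[[[0, 0, 0, 0, 0, 0.018, 1], [0, 0, 0, 0, 0, 0, 1]]])

```text
clock: 2.9
eef_pos: [397.1, 190.1, 281.7]
eef_rot: [2.788, -0.001, 1.868]
wrist_force: [-7.3, -1.1, 17.8]
finger_gap: 0.5
finger_force: 9.5
```

Request:
step_arm(increments=[[[0, 0, 0, 0, 0, -0.1, 1], [0, 0, 0, 0, 0, -0.4, 1], [0, 0, 0, 0, 0, -0.7, 1], [0, 0, 0, 0, 0, -0.6, 0], [0, 0, 0, 0, 0, 0, 0]]])

```text
clock: 3.4
eef_pos: [372.9, 182.5, 350.3]
eef_rot: [2.786, -0.001, 1.868]
wrist_force: [0.3, -0.2, -0.8]
finger_gap: 13.2
finger_force: 0.0
```

Request:
step_arm(increments=[[[0, 0, 0, 0, 0, 0, 0], [0, 0, 0, 0, 0, 0, 0], [0, 0, 0, 0, 0, 0, 0]]])

```text
clock: 3.7
eef_pos: [373.3, 182.5, 346.7]
eef_rot: [2.793, -0.001, 1.868]
wrist_force: [-0.1, -0.4, 0.2]
finger_gap: 37.1
finger_force: 0.0
```

```bash
python3 - <<'E'
from p import *
st()
from cell import optics
from h import *
ims=[]
for nm,(x0,y0) in(("top",(170,150)),("scene",(180,130))):
    c=optics.camera(nm);np.savez(f"pics/{nm}1.npz",**c);ims.append(cv2.resize(c["frame"][y0:y0+120,x0:x0+160,::-1],(400,300),interpolation=cv2.INTER_CUBIC))
cv2.imwrite("pics/c2.png",np.hstack(ims))
E
```

```text
t 3.7 p [373.3 182.5 346.7] h,along u,lateral (TCP rel C) 268.4 -0.1 0.0 axes err deg [ 0.  0. -0.] F [-0.1 -0.4  0.2] F.n 0.2 gap 37.1 0.0 j [ 0.37  0.01  2.01 -0.04  0.77  0.09]
```

View pics/c2.png

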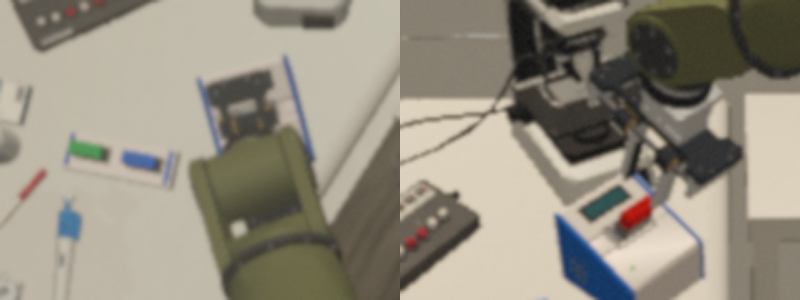

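Request:
step_arm(increments=[[[0, 0, 0, 0, 0, 0.2, 0], [0, 0, 0, 0, 0, 0.5, 0], [0, 0, 0, 0, 0, 0.5, 0], [0, 0, 0, 0, 0, 0.35, 0], [0, 0, 0, 0, 0, 0.08, 0]]], newtons=20)

```text
clock: 4.3
eef_pos: [394.7, 189.0, 284.5]
eef_rot: [2.795, -0.001, 1.868]
wrist_force: [-1.3, 0.4, 0.4]
finger_gap: 46.7
finger_force: 0.0
```

Request:
step_arm(increments=[[[0, 0, 0, 0, 0, 0, 0], [0, 0, 0, 0, 0, 0, 1], [0, 0, 0, 0, 0, 0, 1], [0, 0, 0, 0, 0, 0, 1], [0, 0, 0, 0, 0, 0, 1]]])

```text
clock: 4.8
eef_pos: [394.5, 189.0, 286.7]
eef_rot: [2.791, -0.001, 1.868]
wrist_force: [0.3, 0.1, 0.2]
finger_gap: 18.4
finger_force: 0.0
```

Request:
step_arm(increments=[[[0, 0, 0, 0, 0, 0, 1], [0, 0, 0, 0, 0, 0, 1]]])

```text
clock: 5.0
eef_pos: [394.7, 189.1, 286.7]
eef_rot: [2.791, -0.001, 1.868]
wrist_force: [0.1, -1.0, 3.4]
finger_gap: 18.2
finger_force: 20.0
```

```bash
python3 -c "
from p import *
st()"
```

```text
t 5.0 p [394.7 189.1 286.7] h,along u,lateral (TCP rel C) 204.4 0.4 0.1 axes err deg [-0.1  0.   0. ] F [ 0.1 -1.   3.4] F.n 3.3 gap 18.2 20.0 j [ 0.37  0.16  2.02 -0.04  0.62  0.1 ]
```

Request:
step_arm(increments=[[[0, 0, 0, 0, 0, -0.1, 1], [0, 0, 0, 0, 0, -0.3, 1], [0, 0, 0, 0, 0, -0.5, 1], [0, 0, 0, 0, 0, -0.6, 1], [0, 0, 0, 0, 0, -0.8, 1]]])

```text
clock: 5.5
eef_pos: [363.7, 179.5, 373.0]
eef_rot: [2.795, -0.001, 1.868]
wrist_force: [-0.0, 0.6, -0.6]
finger_gap: 18.0
finger_force: 20.0
```

```bash
python3 -c "
from p import *
st();rows(np.array([446,-218,335.]),down(2),12)"
```

```text
t 5.5 p [363.7 179.5 373. ] h,along u,lateral (TCP rel C) 296.6 -0.6 0.0 axes err deg [ 0.1  0.  -0. ] F [-0.   0.6 -0.6] F.n -0.6 gap 18.0 20.0 j [ 0.37 -0.05  2.   -0.03  0.84  0.09]
rows 12 turn/row deg 2.1 mm/row 34.0
[0.037, -0.005, 0.028, -0.842, -0.1, 0.048]
[0.036, -0.005, 0.027, -0.844, -0.081, 0.053]
[0.037, -0.005, 0.028, -0.845, -0.061, 0.059]
[0.036, -0.005, 0.027, -0.846, -0.04, 0.063]
[0.037, -0.004, 0.028, -0.847, -0.021, 0.068]
[0.037, -0.005, 0.027, -0.846, -0.0, 0.071]
[0.036, -0.005, 0.028, -0.846, 0.02, 0.073]
[0.037, -0.005, 0.027, -0.845, 0.04, 0.077]
[0.036, -0.005, 0.028, -0.843, 0.061, 0.078]
[0.037, -0.005, 0.027, -0.842, 0.082, 0.079]
[0.036, -0.005, 0.028, -0.84, 0.101, 0.08]
[0.037, -0.005, 0.027, -0.836, 0.123, 0.08]
```

Request:
step_arm(increments=[[[0.037, -0.005, 0.028, -0.842, -0.1, 0.048, 1], [0.036, -0.005, 0.027, -0.844, -0.081, 0.053, 1], [0.037, -0.005, 0.028, -0.845, -0.061, 0.059, 1], [0.036, -0.005, 0.027, -0.846, -0.04, 0.063, 1], [0.037, -0.004, 0.028, -0.847, -0.021, 0.068, 1]]])

```text
clock: 6.0
eef_pos: [398.4, 12.8, 357.0]
eef_rot: [2.938, -0.013, 1.758]
wrist_force: [-0.4, 0.3, -1.0]
finger_gap: 18.2
finger_force: 20.0
```

Request:
step_arm(increments=[[[0.037, -0.005, 0.027, -0.846, 0, 0.071, 1], [0.036, -0.005, 0.028, -0.846, 0.02, 0.073, 1], [0.037, -0.005, 0.027, -0.845, 0.04, 0.077, 1], [0.036, -0.005, 0.028, -0.843, 0.061, 0.078, 1], [0.037, -0.005, 0.027, -0.842, 0.082, 0.079, 1]]])

```text
clock: 6.5
eef_pos: [432.8, -152.8, 341.0]
eef_rot: [3.083, -0.008, 1.648]
wrist_force: [-1.0, 0.1, -0.8]
finger_gap: 18.1
finger_force: 20.0
```

Request:
step_arm(increments=[[[0.036, -0.005, 0.028, -0.84, 0.101, 0.08, 1], [0.037, -0.005, 0.027, -0.836, 0.123, 0.08, 1], [0, 0, 0, 0, 0, 0, 1], [0, 0, 0, 0, 0, 0, 1]]])

```text
clock: 6.9
eef_pos: [446.6, -217.8, 334.4]
eef_rot: [3.14, -0.002, 1.605]
wrist_force: [-0.2, 1.3, -0.9]
finger_gap: 17.6
finger_force: 20.0
```

```bash
python3 - <<'E'
from p import *
st();rows(np.array([446,-218,255.]),down(2),4)
from cell import optics
from h import *
ims=[]
for nm,(x0,y0) in(("top",(330,140)),("scene",(310,110))):
    c=optics.camera(nm);ims.append(cv2.resize(c["frame"][y0:y0+120,x0:x0+160,::-1],(400,300),interpolation=cv2.INTER_CUBIC))
cv2.imwrite("pics/c3.png",np.hstack(ims))
E
```

```text
t 6.9 p [ 446.6 -217.8  334.4] h,along u,lateral (TCP rel C) 272.9 -48.5 -404.2 axes err deg [19.8 -2.5 14.9] F [-0.2  1.3 -0.9] F.n -1.0 gap 17.6 20.0 j [-0.53  0.25  1.75  0.    1.13 -0.56]
rows 4 turn/row deg 0.0 mm/row 19.8
[0.001, -0.001, -0.0, -0.002, -0.004, 0.496]
[0.0, -0.0, -0.0, -0.002, -0.005, 0.496]
[0.001, -0.001, -0.001, -0.001, -0.004, 0.496]
[0.0, -0.0, 0.0, -0.001, -0.003, 0.496]
```

View pics/c3.png

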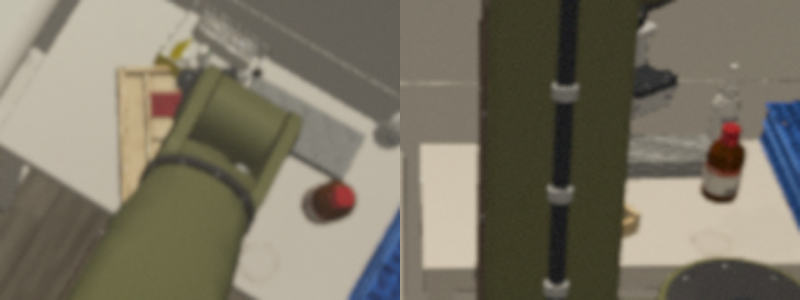

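Request:
step_arm(increments=[[[0, 0, 0, 0, 0, 0.5, 1], [0, 0, 0, 0, 0, 0.6, 1], [0, 0, 0, 0, 0, 0.6, 1], [0, 0, 0, 0, 0, 0.3, 1], [0, 0, 0, 0, 0, 0, 1]]])

```text
clock: 7.5
eef_pos: [446.9, -216.9, 253.8]
eef_rot: [3.141, -0.002, 1.607]
wrist_force: [-0.1, 0.1, 0.1]
finger_gap: 17.7
finger_force: 20.0
```

Request:
step_arm(increments=[[[0, 0, 0, 0, 0, 0.05, 1], [0, 0, 0, 0, 0, 0.05, 1], [0, 0, 0, 0, 0, 0, 1]]])

```text
clock: 7.8
eef_pos: [447.2, -217.6, 251.2]
eef_rot: [3.138, -0.0, 1.606]
wrist_force: [0.4, -0.1, -0.4]
finger_gap: 18.0
finger_force: 20.0
```

Request:
step_arm(increments=[[[0, 0, 0, 0, 0, 0.06, 1], [0, 0, 0, 0, 0, 0.05, 1], [0, 0, 0, 0, 0, 0, 1]]])

```text
clock: 8.1
eef_pos: [447.3, -217.9, 247.1]
eef_rot: [3.137, 0.0, 1.606]
wrist_force: [-2.0, -0.5, 7.6]
finger_gap: 18.0
finger_force: 20.0
```

Request:
step_arm(increments=[[[0, 0, 0, 0, 0, 0.05, 1], [0, 0, 0, 0, 0, 0, 1]]])

```text
clock: 8.3
eef_pos: [447.3, -217.9, 245.3]
eef_rot: [3.137, 0.001, 1.606]
wrist_force: [-2.4, -0.7, 9.7]
finger_gap: 17.7
finger_force: 20.0
```

Request:
step_arm(increments=[[[0, 0, 0, 0, 0, -0.02, 1], [0, 0, 0, 0, 0, 0, 0.1], [0, 0, 0, 0, 0, 0, 0], [0, 0, 0, 0, 0, 0, 0], [0, 0, 0, 0, 0, 0, 0]]])

```text
clock: 8.8
eef_pos: [447.1, -217.6, 244.9]
eef_rot: [3.139, -0.001, 1.606]
wrist_force: [0.8, -0.4, 0.5]
finger_gap: 45.5
finger_force: 0.0
```

Request:
step_arm(increments=[[[0, 0, 0, 0, 0, -0.2, 0], [0, 0, 0, 0, 0, -0.5, 0], [0, 0, 0, 0, 0, -0.8, 0], [0, 0, 0, 0, 0, -0.8, 0], [0, 0, 0, 0, 0, -0.4, 0]]])

```text
clock: 9.3
eef_pos: [446.8, -217.7, 356.3]
eef_rot: [3.136, 0.001, 1.606]
wrist_force: [-0.0, 0.0, -0.7]
finger_gap: 46.9
finger_force: 0.0
```

```bash
python3 - <<'E'
from p import *
st()
P1=np.array([418.5,434.5,67.]);rows(np.array([418.5,434.5,330]),down(-9.5),18)
E
```

```text
t 9.3 p [ 446.8 -217.7  356.3] h,along u,lateral (TCP rel C) 293.4 -40.7 -404.2 axes err deg [19.6 -2.7 14.8] F [-0.   0.  -0.7] F.n -0.7 gap 46.9 0.0 j [-0.53  0.23  1.73  0.    1.18 -0.56]
rows 18 turn/row deg 0.6 mm/row 36.3
[0.0, 0.0, 0.014, 0.907, -0.008, 0.035]
[0.001, 0.0, 0.014, 0.906, -0.018, 0.036]
[0.0, 0.0, 0.015, 0.907, -0.027, 0.035]
[0.001, 0.0, 0.014, 0.906, -0.039, 0.035]
[0.0, 0.0, 0.014, 0.905, -0.048, 0.036]
[0.001, 0.0, 0.014, 0.905, -0.059, 0.035]
[0.0, 0.0, 0.014, 0.904, -0.068, 0.035]
[0.0, 0.0, 0.015, 0.903, -0.078, 0.036]
[0.001, 0.0, 0.014, 0.903, -0.089, 0.035]
[0.0, 0.0, 0.014, 0.901, -0.099, 0.036]
[0.001, 0.0, 0.014, 0.9, -0.108, 0.035]
[0.0, 0.001, 0.014, 0.899, -0.119, 0.036]
[0.001, -0.0, 0.015, 0.898, -0.128, 0.036]
[0.0, -0.0, 0.014, 0.896, -0.139, 0.036]
[0.0, -0.0, 0.014, 0.894, -0.149, 0.037]
[0.001, -0.0, 0.014, 0.893, -0.158, 0.036]
[0.0, -0.0, 0.014, 0.891, -0.169, 0.037]
[0.001, -0.0, 0.015, 0.889, -0.178, 0.036]
```

Request:
step_arm(increments=[[[0, 0, 0.014, 0.907, -0.008, 0.035, 0], [0, 0, 0.014, 0.906, -0.018, 0.036, 0], [0, 0, 0.015, 0.907, -0.027, 0.035, 0], [0, 0, 0.014, 0.906, -0.039, 0.035, 0], [0, 0, 0.014, 0.905, -0.048, 0.036, 0]]])

```text
clock: 9.8
eef_pos: [438.5, -35.1, 346.7]
eef_rot: [3.138, -0.001, 1.549]
wrist_force: [0.3, 0.2, -0.9]
finger_gap: 47.3
finger_force: 0.0
```

Request:
step_arm(increments=[[[0, 0, 0.014, 0.905, -0.059, 0.035, 0], [0, 0, 0.014, 0.904, -0.068, 0.035, 0], [0, 0, 0.015, 0.903, -0.078, 0.036, 0], [0, 0, 0.014, 0.903, -0.089, 0.035, 0], [0, 0, 0.014, 0.901, -0.099, 0.036, 0]]])

```text
clock: 10.3
eef_pos: [430.6, 146.2, 339.7]
eef_rot: [3.138, -0.001, 1.494]
wrist_force: [-0.2, -0.3, -0.0]
finger_gap: 46.9
finger_force: 0.0
```

```bash
python3 - <<'E'
from p import *
st()
from cell import optics
from h import *
ims=[]
for nm,(x0,y0) in(("top",(330,140)),("scene",(310,110))):
    c=optics.camera(nm);np.savez(f"pics/{nm}2.npz",**c);ims.append(cv2.resize(c["frame"][y0:y0+120,x0:x0+160,::-1],(400,300),interpolation=cv2.INTER_CUBIC))
cv2.imwrite("pics/c4.png",np.hstack(ims))
E
```

```text
t 10.3 p [430.6 146.2 339.7] h,along u,lateral (TCP rel C) 246.7 39.0 -51.4 axes err deg [19.6 -3.7 21.2] F [-0.2 -0.3 -0. ] F.n 0.1 gap 46.9 0.0 j [0.25 0.16 1.86 0.   1.12 0.32]
```

View pics/c4.png

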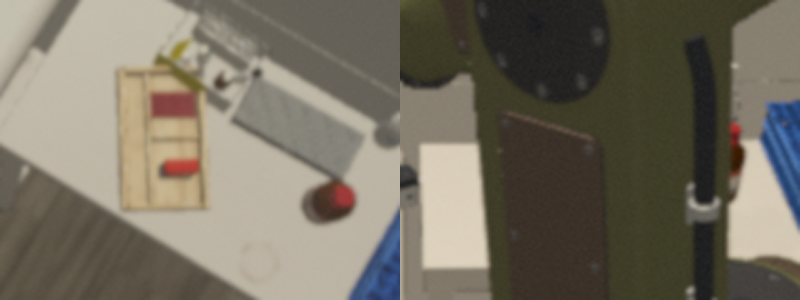

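Request:
step_arm(increments=[[[0, 0, 0.014, 0.9, -0.108, 0.035, 0], [0, 0, 0.014, 0.899, -0.119, 0.036, 0], [0, 0, 0.015, 0.898, -0.128, 0.036, 0], [0, 0, 0.014, 0.896, -0.139, 0.036, 0], [0, 0, 0.014, 0.894, -0.149, 0.037, 0]]])

```text
clock: 10.9
eef_pos: [423.2, 326.6, 332.5]
eef_rot: [3.138, -0.001, 1.438]
wrist_force: [0.8, 0.3, -0.1]
finger_gap: 46.9
finger_force: 0.0
```

Request:
step_arm(increments=[[[0, 0, 0.014, 0.893, -0.158, 0.036, 0], [0, 0, 0.014, 0.891, -0.169, 0.037, 0], [0, 0, 0.015, 0.889, -0.178, 0.036, 0], [0, 0, 0, 0, 0, 0, 0]]])

```text
clock: 11.3
eef_pos: [418.1, 436.9, 327.6]
eef_rot: [3.139, -0.002, 1.407]
wrist_force: [0.0, -0.3, -0.1]
finger_gap: 46.7
finger_force: 0.0
```

```bash
python3 - <<'E'
from p import *
st();rows(np.array([418.5,434.5,248]),down(-9.5),4)
E
```

```text
t 11.3 p [418.1 436.9 327.6] h,along u,lateral (TCP rel C) 210.4 103.5 230.2 axes err deg [19.5 -4.6 26.1] F [ 0.  -0.3 -0.1] F.n -0.0 gap 46.7 0.0 j [ 0.75  0.49  1.44 -0.    1.21  0.91]
rows 4 turn/row deg 0.1 mm/row 19.9
[0.001, -0.0, 0.001, -0.015, 0.004, 0.497]
[0.001, -0.001, 0.0, -0.015, 0.004, 0.498]
[0.001, -0.0, 0.001, -0.014, 0.005, 0.497]
[0.0, -0.001, 0.0, -0.015, 0.005, 0.497]
```

Request:
step_arm(increments=[[[0, 0, 0, -0.015, 0.004, 0.5, 0], [0, 0, 0, -0.015, 0.004, 0.5, 0], [0, 0, 0, -0.015, 0.004, 0.5, 0], [0, 0, 0, -0.015, 0.004, 0.49, 0], [0, 0, 0, 0, 0, 0, 0]]])

```text
clock: 11.8
eef_pos: [419.1, 430.7, 246.1]
eef_rot: [3.141, 0.002, 1.404]
wrist_force: [-0.9, 0.2, 0.4]
finger_gap: 46.6
finger_force: 0.0
```

Request:
step_arm(increments=[[[0, 0, 0, 0, 0, 0, 0], [0, 0, 0, 0, 0, 0, 1], [0, 0, 0, 0, 0, 0, 1], [0, 0, 0, 0, 0, 0, 1], [0, 0, 0, 0, 0, 0, 1]]])

```text
clock: 12.3
eef_pos: [418.9, 432.2, 248.5]
eef_rot: [3.138, -0.002, 1.405]
wrist_force: [0.0, 0.0, 0.2]
finger_gap: 18.5
finger_force: 0.2
```

Request:
step_arm(increments=[[[0, 0, 0, 0, 0, 0, 1], [0, 0, 0, 0, 0, 0, 1]]])

```text
clock: 12.5
eef_pos: [418.9, 432.2, 248.5]
eef_rot: [3.139, -0.002, 1.405]
wrist_force: [-0.4, -1.0, 3.9]
finger_gap: 18.2
finger_force: 20.0
```

```bash
python3 - <<'E'
from p import *
st()
E
```

```text
t 12.5 p [418.9 432.2 248.5] h,along u,lateral (TCP rel C) 136.2 75.9 225.5 axes err deg [19.4 -4.6 26.2] F [-0.4 -1.   3.9] F.n 3.9 gap 18.2 20.0 j [ 0.74  0.58  1.51 -0.    1.05  0.91]
```

Request:
step_arm(increments=[[[0, 0, 0, 0, 0, -0.15, 1], [0, 0, 0, 0, 0, -0.4, 1], [0, 0, 0, 0, 0, -0.7, 1], [0, 0, 0, 0, 0, -0.8, 1], [0, 0, 0, 0, 0, -0.6, 1]]])

```text
clock: 13.0
eef_pos: [418.5, 432.0, 356.2]
eef_rot: [3.138, -0.002, 1.405]
wrist_force: [0.7, 0.4, -0.6]
finger_gap: 17.5
finger_force: 20.0
```

```bash
python3 - <<'E'
from p import *
st();rows(C+n*275-2.2*np.cross(n,u),RS,9)
E
```

```text
t 13.0 p [418.5 432.  356.2] h,along u,lateral (TCP rel C) 237.6 112.3 225.5 axes err deg [19.4 -4.6 26.3] F [ 0.7  0.4 -0.6] F.n -0.9 gap 17.5 20.0 j [ 0.74  0.45  1.42 -0.    1.26  0.91]
rows 9 turn/row deg 3.7 mm/row 28.5
[-0.048, 0.011, -0.065, -0.713, -0.012, 0.008]
[-0.048, 0.011, -0.065, -0.711, -0.048, -0.0]
[-0.048, 0.012, -0.064, -0.708, -0.085, -0.009]
[-0.048, 0.011, -0.065, -0.702, -0.119, -0.018]
[-0.048, 0.011, -0.065, -0.695, -0.155, -0.031]
[-0.048, 0.012, -0.065, -0.687, -0.188, -0.042]
[-0.048, 0.011, -0.065, -0.675, -0.221, -0.057]
[-0.048, 0.011, -0.065, -0.663, -0.253, -0.071]
[-0.048, 0.011, -0.064, -0.648, -0.283, -0.087]
```

Request:
step_arm(increments=[[[-0.048, 0.011, -0.065, -0.713, -0.012, 0.008, 1], [-0.048, 0.011, -0.065, -0.711, -0.048, 0, 1], [-0.048, 0.012, -0.064, -0.708, -0.085, -0.009, 1], [-0.048, 0.011, -0.065, -0.702, -0.119, -0.018, 1], [-0.048, 0.011, -0.065, -0.695, -0.155, -0.031, 1]]])

```text
clock: 13.5
eef_pos: [392.2, 290.8, 352.5]
eef_rot: [2.945, -0.02, 1.664]
wrist_force: [1.7, 0.1, -0.9]
finger_gap: 17.5
finger_force: 20.0
```

Request:
step_arm(increments=[[[-0.048, 0.012, -0.065, -0.687, -0.188, -0.042, 1], [-0.048, 0.011, -0.065, -0.675, -0.221, -0.057, 1], [-0.048, 0.011, -0.065, -0.663, -0.253, -0.071, 1], [-0.048, 0.011, -0.064, -0.648, -0.283, -0.087, 1], [0, 0, 0, 0, 0, 0, 1]]])

```text
clock: 14.0
eef_pos: [371.3, 177.8, 351.2]
eef_rot: [2.792, 0.001, 1.867]
wrist_force: [-0.8, 0.1, -0.3]
finger_gap: 18.1
finger_force: 20.0
```

```bash
python3 - <<'E'
from p import *
st()
from cell import optics
from h import *
c=optics.camera("scene");np.savez("pics/scene3.npz",**c)
cv2.imwrite("pics/c5.png",cv2.resize(c["frame"][150:260,210:330,::-1],(654,600),interpolation=cv2.INTER_CUBIC))
h=cv2.cvtColor(c["frame"],cv2.COLOR_RGB2HSV);m=((h[...,0]>45)&(h[...,0]<85)&(h[...,1]>90)&(h[...,2]>50)).astype(np.uint8)
N,L,s,ce=cv2.connectedComponentsWithStats(m);K=c["mtx"];M=np.linalg.inv(c["cam_to_world"])
for i in range(1,N):
    if s[i,4]>15:print("green",ce[i].round(1),s[i])
p,R=cur()
for a in range(5):
    g=p+R.apply([2.2,0,180+[-9.5,12.5,60.5,1.5,0][a]]);q=M[:3,:3]@g+M[:3,3];print("exp",[ "top","capbot","foot","capmid","g"][a],(K@(q/q[2]))[:2].round(1))
E
```

```text
t 14.0 p [371.3 177.8 351.2] h,along u,lateral (TCP rel C) 273.8 -1.6 -3.9 axes err deg [-0.  -0.1  0. ] F [-0.8  0.1 -0.3] F.n -0.1 gap 18.1 20.0 j [ 0.36 -0.    2.01 -0.03  0.78  0.09]
green [276.8 201.1] [273 195   9  13  79]
exp top [279.2 198.1]
exp capbot [277.8 202.7]
exp foot [274.8 212.3]
exp capmid [278.5 200.4]
exp g [278.6 200.1]
```

View pics/c5.png

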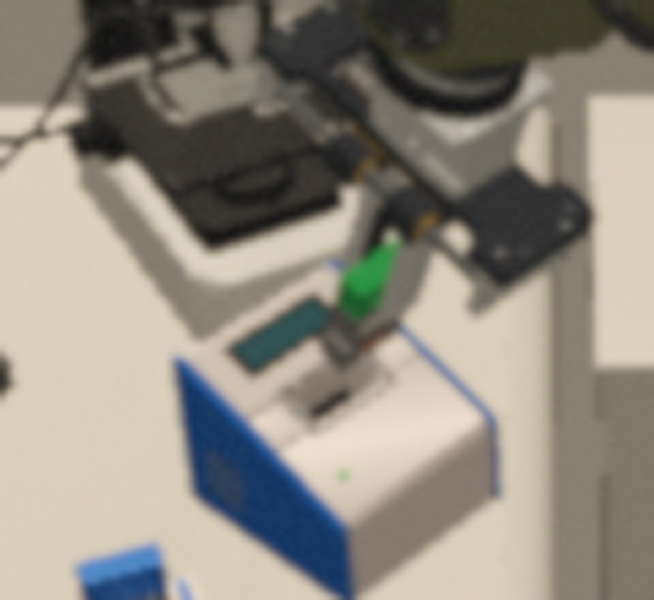

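Request:
step_arm(increments=[[[0, 0, 0, 0.04, 0.04, 0.3, 1], [0, 0, 0, 0, 0, 0.4, 1], [0, 0, 0, 0, 0, 0.2, 1], [0, 0, 0, 0, 0, 0, 1], [0, 0, 0, 0, 0, 0, 1]]])

```text
clock: 14.55
eef_pos: [384.8, 185.7, 317.6]
eef_rot: [2.794, 0.001, 1.868]
wrist_force: [1.1, 0.2, -1.1]
finger_gap: 17.8
finger_force: 20.0
```

```bash
python3 - <<'E'
from p import *
st()
E
```

```text
t 14.55 p [384.8 185.7 317.6] h,along u,lateral (TCP rel C) 237.0 1.2 -0.2 axes err deg [ 0.1 -0.  -0. ] F [ 1.1  0.2 -1.1] F.n -1.4 gap 17.8 20.0 j [ 0.37  0.08  2.01 -0.04  0.7   0.1 ]
```

Request:
step_arm(increments=[[[0, 0, 0, -0.05, -0.03, 0, 1], [0, 0, 0, 0, 0, 0, 1], [0, 0, 0, 0, 0, 0, 1]]])

```text
clock: 14.85
eef_pos: [384.2, 183.0, 317.7]
eef_rot: [2.793, 0.001, 1.867]
wrist_force: [-0.2, 0.2, -0.7]
finger_gap: 17.7
finger_force: 20.0
```

```bash
python3 - <<'E'
from p import *
st()
from cell import optics
from h import *
c=optics.camera("scene");np.savez("pics/scene4.npz",**c)
cv2.imwrite("pics/c6.png",cv2.resize(c["frame"][180:250,235:315,::-1],(680,595),interpolation=cv2.INTER_CUBIC))
K=c["mtx"];M=np.linalg.inv(c["cam_to_world"]);x=np.cross(n,u)
for nm,e in(("mouth+y",23.5),("mouth-y",-23.5)):
  for f in(-10.5,10.5):
    q=M[:3,:3]@(C-10.6*n+e*x+f*u)+M[:3,3];print(nm,f,((K@(q/q[2]))[:2]-[235,180]).round(1)*8.5)
E
```

```text
t 14.85 p [384.2 183.  317.7] h,along u,lateral (TCP rel C) 237.6 -0.1 -2.7 axes err deg [-0. -0.  0.] F [-0.2  0.2 -0.7] F.n -0.6 gap 17.7 20.0 j [ 0.36  0.08  2.02 -0.04  0.7   0.09]
mouth+y -10.5 [283.9  398.65]
mouth+y 10.5 [243.95 358.7 ]
mouth-y -10.5 [380.8 333.2]
mouth-y 10.5 [341.7 294.1]
```

View pics/c6.png

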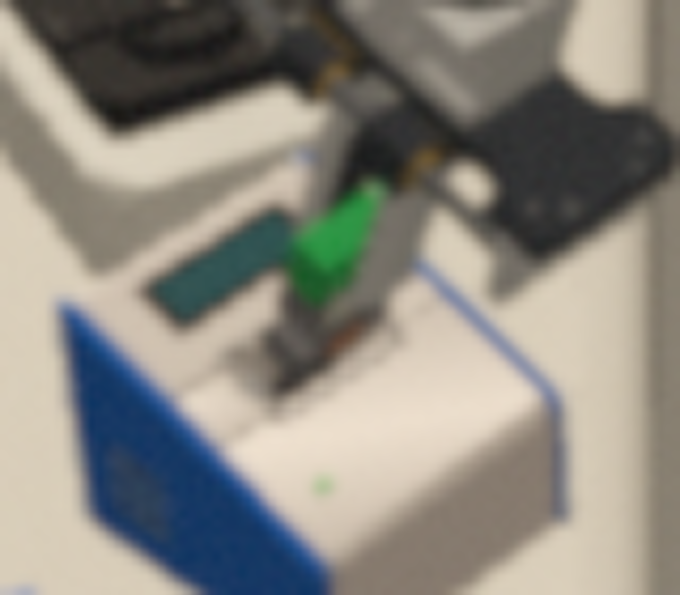

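Request:
step_arm(increments=[[[0, 0, 0, 0, 0, 0.1, 1], [0, 0, 0, 0, 0, 0.08, 1], [0, 0, 0, 0, 0, 0, 1]]])

```text
clock: 15.2
eef_pos: [386.6, 183.7, 310.0]
eef_rot: [2.794, 0.001, 1.867]
wrist_force: [0.6, -0.0, -0.9]
finger_gap: 18.1
finger_force: 20.0
```

Request:
step_arm(increments=[[[0, 0, 0, 0, 0, 0.08, 1], [0, 0, 0, 0, 0, 0.05, 1], [0, 0, 0, 0, 0, 0, 1]]])

```text
clock: 15.5
eef_pos: [388.4, 184.3, 305.5]
eef_rot: [2.793, 0.001, 1.867]
wrist_force: [0.0, 0.7, -0.5]
finger_gap: 17.4
finger_force: 20.0
```

```bash
python3 - <<'E'
from p import *
st();s=manip.read_state();F=np.array(s["wrist_force"]);print("F u,lat",(F@u).round(1),(F@np.cross(n,u)).round(1),s["moment"].round(2))
E
```

```text
t 15.5 p [388.4 184.3 305.5] h,along u,lateral (TCP rel C) 224.6 -0.1 -2.6 axes err deg [ 0. -0.  0.] F [ 0.   0.7 -0.5] F.n -0.6 gap 17.4 20.0 j [ 0.36  0.11  2.02 -0.04  0.67  0.09]
F u,lat 0.0 0.6 [-0.05  0.18  0.03]
```

Request:
step_arm(increments=[[[0, 0, 0, 0, 0, 0.1, 1], [0, 0, 0, 0, 0, 0.1, 1], [0, 0, 0, 0, 0, 0, 1]]])

```text
clock: 15.8
eef_pos: [391.4, 185.2, 298.1]
eef_rot: [2.791, 0.0, 1.867]
wrist_force: [6.4, 1.5, 0.9]
finger_gap: 17.8
finger_force: 20.0
```

Request:
step_arm(increments=[[[0, 0, 0, 0, 0, 0.1, 1], [0, 0, 0, 0, 0, 0.08, 1], [0, 0, 0, 0, 0, 0, 1]]])

```text
clock: 16.1
eef_pos: [393.8, 185.9, 291.3]
eef_rot: [2.791, 0.0, 1.867]
wrist_force: [6.1, 2.2, -0.1]
finger_gap: 18.1
finger_force: 20.0
```

```bash
python3 - <<'E'
from p import *
st();s=manip.read_state();F=np.array(s["wrist_force"]);print("F u,lat",(F@u).round(1),(F@np.cross(n,u)).round(1),s["moment"].round(2))
E
```

```text
t 16.1 p [393.8 185.9 291.3] h,along u,lateral (TCP rel C) 209.3 0.3 -2.6 axes err deg [-0.1 -0.   0. ] F [ 6.1  2.2 -0.1] F.n -2.3 gap 18.1 20.0 j [ 0.36  0.14  2.02 -0.04  0.63  0.09]
F u,lat 6.1 0.3 [ 0.4  -1.34 -0.01]
```

Request:
step_arm(increments=[[[0, 0, 0, 0, 0.025, 0.03, 1], [0, 0, 0, 0, 0, 0.04, 1], [0, 0, 0, 0, 0, 0, 1]]])

```text
clock: 16.4
eef_pos: [395.2, 186.3, 288.9]
eef_rot: [2.793, 0.001, 1.867]
wrist_force: [4.1, 1.1, 0.2]
finger_gap: 18.1
finger_force: 20.0
```

Request:
step_arm(increments=[[[0, 0, 0, 0, 0, 0.04, 1], [0, 0, 0, 0, 0, 0, 1]]])

```text
clock: 16.6
eef_pos: [395.6, 186.5, 287.6]
eef_rot: [2.793, 0.001, 1.867]
wrist_force: [2.7, 0.5, 3.3]
finger_gap: 17.5
finger_force: 20.0
```

```bash
python3 - <<'E'
from p import *
st();s=manip.read_state();F=np.array(s["wrist_force"]);print("F u,lat",(F@u).round(1),(F@np.cross(n,u)).round(1),s["moment"].round(2))
E
```

```text
t 16.6 p [395.6 186.5 287.6] h,along u,lateral (TCP rel C) 205.2 0.8 -2.6 axes err deg [ 0. -0.  0.] F [2.7 0.5 3.3] F.n 2.2 gap 17.5 20.0 j [ 0.36  0.15  2.02 -0.04  0.63  0.09]
F u,lat 3.7 -0.3 [ 0.17 -0.73 -0.05]
```

Request:
step_arm(increments=[[[0, 0, 0, 0, 0, 0, 0], [0, 0, 0, 0, 0, 0, 0], [0, 0, 0, 0, 0, 0, 0], [0, 0, 0, 0, 0, 0, 0], [0, 0, 0, 0, 0, -0.2, 0]]])

```text
clock: 17.1
eef_pos: [392.7, 185.6, 294.6]
eef_rot: [2.795, 0.001, 1.867]
wrist_force: [-0.3, 0.2, -0.1]
finger_gap: 46.9
finger_force: 0.0
```

Request:
step_arm(increments=[[[0, 0, 0, 0, 0, -0.5, 0], [0, 0, 0, 0.06, 0, -0.5, 0], [0, 0, 0, 0, 0, 0, 1], [0, 0, 0, 0, 0, 0, 1], [0, 0, 0, 0, 0, 0, 1]]])

```text
clock: 17.6
eef_pos: [379.1, 183.9, 332.1]
eef_rot: [2.794, 0.001, 1.867]
wrist_force: [-0.7, 0.1, -0.5]
finger_gap: 26.4
finger_force: 0.0
```

Request:
step_arm(increments=[[[0, 0, 0, 0, 0, 0, 1], [0, 0, 0, 0, 0, 0, 1], [0, 0, 0, 0, 0, 0, 1], [0, 0, 0, 0, 0, 0, 1]]])

```text
clock: 18.0
eef_pos: [379.2, 184.0, 332.5]
eef_rot: [2.794, 0.001, 1.867]
wrist_force: [-0.4, -0.4, 0.6]
finger_gap: 0.6
finger_force: 0.0
```

```bash
python3 - <<'E'
from p import *
st()
from cell import optics
from h import *
c=optics.camera("scene");h=cv2.cvtColor(c["frame"],cv2.COLOR_RGB2HSV);m=((h[...,0]>45)&(h[...,0]<85)&(h[...,1]>90)&(h[...,2]>50)).astype(np.uint8)
N,L,s,ce=cv2.connectedComponentsWithStats(m)
for i in range(1,N):
    if s[i,4]>15:print("green",ce[i].round(1),s[i])
K=c["mtx"];M=np.linalg.inv(c["cam_to_world"]);q=M[:3,:3]@(C+23.4*n)+M[:3,3];print("exp",(K@(q/q[2]))[:2].round(1))
E
```

```text
t 18.0 p [379.2 184.  332.5] h,along u,lateral (TCP rel C) 253.0 0.8 -0.2 axes err deg [ 0.1 -0.   0. ] F [-0.4 -0.4  0.6] F.n 0.7 gap 0.6 0.0 j [ 0.37  0.05  2.01 -0.04  0.74  0.1 ]
green [273.7 215. ] [268 210  13  12  91]
exp [273.8 214.2]
```

Request:
step_arm(increments=[[[0, 0, 0, 0, 0, 0.2, 1], [0, 0, 0, 0, 0, 0.2, 1], [0, 0, 0, 0, 0, 0.1, 1], [0, 0, 0, 0, 0, 0.1, 1], [0, 0, 0, 0, 0, 0, 1]]])

```text
clock: 18.55
eef_pos: [387.2, 186.4, 309.8]
eef_rot: [2.794, 0.001, 1.867]
wrist_force: [-0.4, -0.6, 3.1]
finger_gap: 0.3
finger_force: 1.7
```

Request:
step_arm(increments=[[[0, 0, 0, 0, 0, 0.1, 1], [0, 0, 0, 0, 0, 0.1, 1], [0, 0, 0, 0, 0, 0, 1]]])

```text
clock: 18.85
eef_pos: [389.7, 187.2, 302.6]
eef_rot: [2.793, 0.001, 1.867]
wrist_force: [-0.6, 0.4, 5.2]
finger_gap: 0.4
finger_force: 2.2
```

```bash
python3 - <<'E'
from p import *
st()
E
```

```text
t 18.85 p [389.7 187.2 302.6] h,along u,lateral (TCP rel C) 221.1 0.9 -0.2 axes err deg [ 0. -0.  0.] F [-0.6  0.4  5.2] F.n 5.0 gap 0.4 2.2 j [ 0.37  0.12  2.02 -0.04  0.66  0.1 ]
```

Request:
step_arm(increments=[[[0, 0, 0, 0, 0, 0.1, 1], [0, 0, 0, 0, 0, 0.1, 1], [0, 0, 0, 0, 0, 0.1, 1], [0, 0, 0, 0, 0, 0.05, 1], [0, 0, 0, 0, 0, 0, 1]]])

```text
clock: 19.35
eef_pos: [394.3, 188.6, 289.8]
eef_rot: [2.792, 0.001, 1.867]
wrist_force: [-1.7, -0.3, 6.3]
finger_gap: 0.4
finger_force: 3.1
```

```bash
python3 - <<'E'
from p import *
st()
E
```

```text
t 19.35 p [394.3 188.6 289.8] h,along u,lateral (TCP rel C) 207.4 1.0 -0.2 axes err deg [-0. -0.  0.] F [-1.7 -0.3  6.3] F.n 6.5 gap 0.4 3.1 j [ 0.37  0.15  2.01 -0.04  0.63  0.1 ]
```

Request:
step_arm(increments=[[[0, 0, 0, 0, 0, 0.08, 1], [0, 0, 0, 0, 0, 0.07, 1], [0, 0, 0, 0, 0, 0, 1]]])

```text
clock: 19.65
eef_pos: [396.3, 189.2, 284.3]
eef_rot: [2.792, 0.001, 1.867]
wrist_force: [-2.2, -0.5, 9.0]
finger_gap: 0.4
finger_force: 4.5
```

Request:
step_arm(increments=[[[0, 0, 0, 0, 0, 0.04, 1], [0, 0, 0, 0, 0, 0, 1]]])

```text
clock: 19.85
eef_pos: [396.9, 189.5, 283.2]
eef_rot: [2.791, 0.0, 1.867]
wrist_force: [-3.5, -0.8, 13.1]
finger_gap: 0.8
finger_force: 6.6
```

```bash
python3 - <<'E'
from p import *
st()
E
```

```text
t 19.85 p [396.9 189.5 283.2] h,along u,lateral (TCP rel C) 200.3 1.3 -0.2 axes err deg [-0.1 -0.   0. ] F [-3.5 -0.8 13.1] F.n 13.5 gap 0.8 6.6 j [ 0.37  0.17  2.01 -0.04  0.61  0.1 ]
```

Request:
step_arm(increments=[[[0, 0, 0, 0, 0, 0.03, 1], [0, 0, 0, 0, 0, 0, 1]]])

```text
clock: 20.05
eef_pos: [397.3, 189.6, 282.3]
eef_rot: [2.79, 0.0, 1.867]
wrist_force: [-5.7, -0.9, 15.9]
finger_gap: 0.8
finger_force: 8.4
```

Request:
step_arm(increments=[[[0, 0, 0, 0, 0, 0.015, 1], [0, 0, 0, 0, 0, 0, 1]]])

```text
clock: 20.25
eef_pos: [397.5, 189.7, 282.0]
eef_rot: [2.79, 0.0, 1.867]
wrist_force: [-6.8, -1.6, 16.5]
finger_gap: 0.5
finger_force: 9.2
```

Request:
step_arm(increments=[[[0, 0, 0, 0, 0, -0.15, 1], [0, 0, 0, 0, 0, -0.3, 1], [0, 0, 0, 0, 0, -0.6, 1], [0, 0, 0, 0, 0, -0.8, 1], [0, 0, 0, 0, 0, -0.8, 1]]])

```text
clock: 20.75
eef_pos: [361.8, 178.7, 381.3]
eef_rot: [2.794, 0.001, 1.867]
wrist_force: [0.7, 0.6, 0.1]
finger_gap: 0.1
finger_force: 0.0
```

Request:
step_arm(increments=[[[0, 0, 0, -0.7, 0, -0.4, 1], [0, 0, 0, -0.9, 0, 0, 1], [0, 0, 0, -0.9, 0, 0, 1], [0, 0, 0, -0.9, 0, 0, 1], [0, 0, 0, -0.5, 0, 0, 1]]])

```text
clock: 21.25
eef_pos: [402.9, 26.3, 395.7]
eef_rot: [2.793, 0.001, 1.866]
wrist_force: [-0.7, 0.2, 0.4]
finger_gap: 0.6
finger_force: 0.0
```

```bash
python3 - <<'E'
from p import *
st()
from cell import optics
from h import *
t=optics.camera("top");s=optics.camera("scene")
def g(c):
    h=cv2.cvtColor(c["frame"],cv2.COLOR_RGB2HSV);m=((h[...,0]>45)&(h[...,0]<85)&(h[...,1]>90)&(h[...,2]>50)).astype(np.uint8)
    N,L,q,ce=cv2.connectedComponentsWithStats(m);i=1+np.argmax(q[1:,4]*(abs(ce[1:,0]-272)<15));return ce[i],q[i]
a,b=g(t),g(s);x=tri([rayod(t,*a[0]),rayod(s,*b[0])]);print(a,b,x.round(1),((x-C)@n).round(1))
A=cv2.resize(t["frame"][140:260,150:470,::-1],(800,300),interpolation=cv2.INTER_CUBIC)
B=cv2.resize(s["frame"][130:310,120:440,::-1],(533,300),interpolation=cv2.INTER_CUBIC)
im=np.zeros((600,800,3),np.uint8);im[:300]=A;im[300:,:533]=B;cv2.imwrite("pics/c7.png",im)
E
```

```text
t 21.25 p [402.9  26.3 395.7] h,along u,lateral (TCP rel C) 320.4 0.4 -158.0 axes err deg [ 0.  -0.1  0.1] F [-0.7  0.2  0.4] F.n 0.5 gap 0.6 0.0 j [-0.05 -0.08  1.97  0.14  0.92 -0.41]
(array([272. , 197.5]), array([267, 195,  11,   6,  46], dtype=int32)) (array([272.39784946, 218.5483871 ]), array([266, 213,  14,  12,  93], dtype=int32)) [461.  208.9  95. ] 0.6
```

View pics/c7.png

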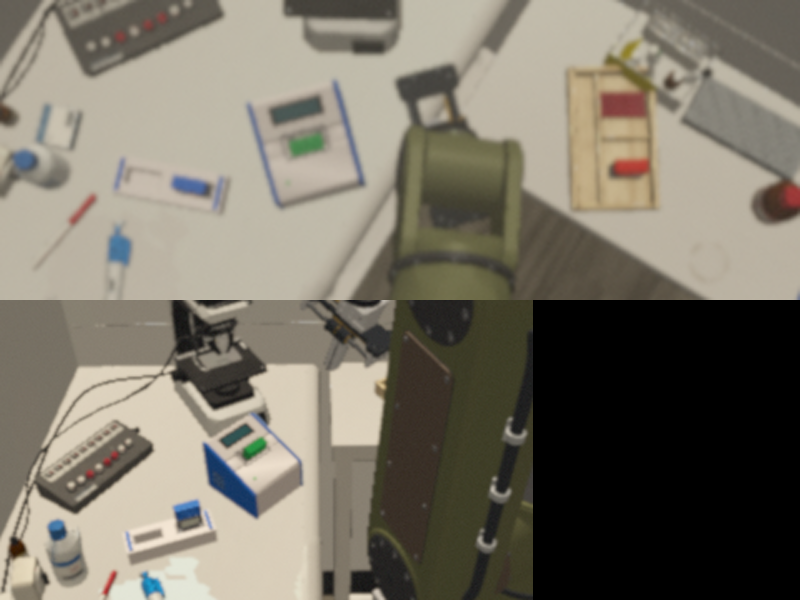

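The green cap is held in the slot at the depth where the red one started, at top-crop pixel (307,145). The red cartridge stands in the tray at (630,167), the blue one is still in the stand at (190,186), and the bottles have not moved. The gripper touches nothing.

```bash
python3 -c "
from cell import workorder
print(workorder.sign_off())"
```

```text
the job is handed in; nothing more can be done
None
```

The job is handed in at about 21 s: the used cartridge was ejected and stands upright in the tray, and the green one was pressed to about 18 N and is held by the catch. The blue cartridge and both bottles were not disturbed.

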